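Pack the spare tiles in the pull-out tray

TASK

Pick up the three spare tiles together as one pile and put them in the blue pull-out tray: tip the pile in so that its far end goes under the white lip, then let the near end down until all three lie flat inside. Then push the tray fully home into its rack, and leave the jar, the tape roll and the paint can where they stand.

Things in the scene. Friction and masses are not known exactly. Their poses are not given: they have to be found in the camera images.
- tile0_mid (a point): bottom tile (white) of the pile: ceramic wall tile, a rigid slab 120 x 52 x 8 mm, about 0.12 kg; this point is its centre; its x is along the 120 mm, y along the 52 mm, z is its thickness (up). The pile (24 mm high, loose tiles, edges flush) lies centred on a fixed wooden offcut 100 x 40 mm, 14 mm high, which it overhangs by 6 mm at the sides.
- tile1_mid (a point): middle tile (blue) of the pile: ceramic wall tile, a rigid slab 120 x 52 x 8 mm, about 0.12 kg; this point is its centre; its x is along the 120 mm, y along the 52 mm, z is its thickness (up).
- tile2_mid (a point): top tile (terracotta) of the pile: ceramic wall tile, a rigid slab 120 x 52 x 8 mm, about 0.12 kg; this point is its centre; its x is along the 120 mm, y along the 52 mm, z is its thickness (up).
- tray_floor (a point): centre of the blue tray's inner floor, 18 mm above the work surface; moves with the tray. x points to its far, lipped end (the way it is pushed home), y left, z up. Inside 128 (x) by 59 mm (y), walls 5 mm thick. Side walls 34 mm high from x = 18 to 69 mm, 26 mm from -69 to -52; between, x -52 to 18 mm, they are cut away and the floor (12 mm thick) is only 44 mm wide: room for fingers.
- tray_lip (a point): middle of the free edge of the tray's white lip, at its underside, 34 mm above the inner floor, 48 mm ahead of tray_floor. The lip, 4 mm thick, runs from here to the far wall (inner face 16 mm farther) over the whole width. From it to the near wall only 112 mm are open, less than a tile's length. Axes as tray_floor.
- tray_front (a point): middle of the outer face of the tray's near wall, the place to push, 6 mm above the inner floor (the wall reaches 26 mm above that floor, is 69 mm wide), 69 mm behind tray_floor. Axes as tray_floor.
- tray (a joint): how far the tray is pulled out of its rack, m: 0 fully home (hard stop), 0.095 to 0.13 at the start, 0.135 the other stop. It slides along the x of tray_floor, stays where left, and takes about 5 N to move.
- rack_roof (a point): middle of the front edge of the fixed grey rack's roof, at its underside, 64 mm above the work surface; axes as tray_floor. The clear plastic roof is 6 mm thick, 105 mm wide and reaches 100 mm back from here; the tray goes home under it, its near 44 mm still standing out. The rack's base plate, 6 mm thick, 105 mm wide, runs on the work surface from 170 mm before to 100 mm behind this edge.
- jar: bystander: closed jar, 72 mm across, 100 mm high; origin at the centre of its underside.
- tape: bystander: roll of brown tape lying flat, 104 mm across, 48 mm high; origin at the centre of its underside.
- paint: bystander: paint can, 84 mm across, 110 mm high; origin at the centre of its underside.
There are look-alikes about, which are no part of the job. There is more than one size of the part that bears tile2_mid; the job needs the smallest.

How it is judged:
By the outcome, as a careful person would: the job done as asked, in the order asked, and still so for the second after the job is handed in, with the robot touching nothing.
It also fails if it takes over 54 s, if anything falls off the work surface, if the arm or the gripper's body presses on something with over 40 N, if the wrist force passes 120 N, or if a joint passes its speed limit or range.

ROBOT

A 6-joint arm with a two-finger parallel gripper is mounted at the origin on the work surface. World frame = base frame: x ahead of the robot, y to its left, z up, the work surface at z = 0. Lengths are in m, angles in degrees, forces in N, time in s.
With the tool pointing down it reaches from about 0.35 to 0.875 m from the base axis. Payload 15.5 kg.
Tool frame: the origin (TCP) lies midway between the tips of the shut fingers; the grasp point (between the pads) lies behind it (ctrl.pinch_z is the z of the grasp point in the tool frame, in m); z points along the fingers, y is the direction in which the jaws open and shut (so a half turn about z gives the same grasp; the last joint's range is limited). The gripper opens to 85 mm and grips with 20 to 120 N. Pads are 22 mm wide; open, the fingers measure 114 mm over their backs; the gripper's body (76 mm by 85 mm) begins 54 mm behind the grasp point. The pads swing forward as they close: fully open they stand 13 mm farther back than shut.
Start: joints at [70.617, 28.281, 77.091, -0, 74.628, -5.472], TCP at [0.15, 0.607, 0.231] pointing down, gripper open.
Joint ranges: [-166.48, 166.48], [-47.26, 123.95], [12.59, 153.08], [-70.14, 250.14], [6.76, 159.57], [-176.63, 176.63]. Speed limits (degrees/s): [108.29, 108.29, 147.25, 172.46, 172.46, 172.46].

INTERFACE

Orientations are given as [roll, pitch, yaw] about the fixed x, y, z axes, in that order (R = Rz(yaw) Ry(pitch) Rx(roll)).
In Python, from cell import ctrl gives the robot as it stands.
- The arm moves only by the shell command python3 -m pendant 'ROWS' [OPENING]. ROWS is JSON, a list of rows, each a list of 2 entries, a list of its own where there are three numbers: the shift along the tool's x, y, z in m, then the turn about the tool's z in degrees. A call has exactly 8 rows; each row is the pose to reach, as a shift and turn from the pose commanded when the call began, along the tool's axes at that moment; what a row does not reach only later rows make up. A row lasts 1/8 s, in which the tool goes at most 62.5 mm and 10.7 degrees, less where a joint would pass 70% of its speed; a pose out of reach is approached as far as the arm can. A call with a gripper value outside its range is refused whole. OPENING is the opening, from 0 (shut) to 1 (fully open), set as the call begins (- or left out, the last holds). The fingers move at their own pace and stop on an object; the grip force is fixed at half the most. Time passes only in rows, so rows that repeat a pose let the fingers close, or fill a call up. It gives the time, the measured TCP pose, the force and the opening at its end, in the units of the state.
- ctrl.get_obs(): the state, without advancing time (a new reading comes with each control period).
- ctrl.camera(name): name is "scene" or "side" or "wrist"; returns a dict with "frame" (400x640x3 uint8, red, green, blue), "vertical_fov" (degrees; the focal length in pixels is half the picture's height over the tangent of half this angle, whatever the lens; pixels are square), "cx", "cy" (the principal point, pixels), "dist" ([k1, k2, p1, p2, k3] as OpenCV has them; the pictures are not rectified), "extrinsics" (4x4, takes a point from camera to world coordinates). Camera axes: x right, y down, z forward; pixel columns grow to the right and rows downward; lengths in m; the calibration is good to about 2 mm. A picture is of the moment at which its call begins. There is no depth.
- ctrl.hand_in(): hands the job in, once; it reports no verdict.
The state is a dict: "time": time; "joints": joint angles; "dq": joint speeds; "tau": joint torques, N m; "position": TCP position; "ee_rot": TCP orientation; "ft_force": force on the tool from outside, world axes, zero at the start; "moment": the same for the moment, N m; "opening": finger opening in m.
Only numpy, scipy, OpenCV 4.12 (cv2) and the standard library are available. Lean on these libraries where they do the work, as an engineer would, in place of code of your own. Each camera call takes 0.05 s, during which the arm holds its last target.

## Working session

There is one attempt and no reset: what is moved stays moved. The work goes in short steps, Python scripts to look and compute and a shell command to move; the robot and the scene stay as the last step left them, time stands still between calls to the robot, and variables do not carry over. Pictures are saved under pics/ and viewed, and the job is handed in when it is done.

```bash
ls; mkdir -p pics
cat > h.py <<'E'
import numpy as np, cv2
from cell import ctrl
def K(c):
    h=c["frame"].shape[0]; f=h/2/np.tan(np.radians(c["vertical_fov"])/2)
    return np.array([[f,0,c["cx"]],[0,f,c["cy"]],[0,0,1.]]), np.array(c["dist"],float)
def ray(c,uv):
    k,d=K(c); p=cv2.undistortPoints(np.array(uv,float).reshape(-1,1,2),k,d).reshape(-1,2)
    E=np.array(c["extrinsics"]); v=np.c_[p,np.ones(len(p))]@E[:3,:3].T
    return E[:3,3],v
def onz(c,uv,z):
    o,v=ray(c,uv); return o+v*((z-o[2])/v[:,2])[:,None]
def proj(c,P):
    k,d=K(c); E=np.linalg.inv(np.array(c["extrinsics"]))
    return cv2.projectPoints(np.array(P,float).reshape(-1,1,3),cv2.Rodrigues(E[:3,:3])[0],E[:3,3],k,d)[0].reshape(-1,2)
def save(c,n): cv2.imwrite("pics/"+n+".png",c["frame"][:,:,::-1])
import pickle
def snap(names,tag):
    r={}
    for n in names:
        r[n]=ctrl.camera(n); save(r[n],n+tag)
    pickle.dump(r,open(f"pics/{tag}.pkl","wb")); return r
def load(tag): return pickle.load(open(f"pics/{tag}.pkl","rb"))
E
python3 - <<'E'
from h import *
print(ctrl.pinch_z, ctrl.get_obs())
r=snap(["scene","side","wrist"],"0")
for n,c in r.items(): print(n,c["vertical_fov"],c["cx"],c["cy"],c["dist"],np.round(c["extrinsics"],3).tolist())
E
```

```text
pics
-0.0187 {'time': 0.0, 'joints': array([ 7.06137026e+01,  2.83144962e+01,  7.71264461e+01, -1.08491627e-03,
        7.46256060e+01, -5.47083976e+00]), 'dq': array([ 0.03013466, -0.0223221 , -0.01952926, -0.12071142, -0.05996331,
        0.05331374]), 'tau': array([ 3.33102573e-03, -8.82143784e+01, -3.83883297e+01,  3.38116943e-04,
        1.00000872e-02, -3.30700075e-06]), 'position': array([0.15018724, 0.60634003, 0.2307085 ]), 'ee_rot': array([-1.79933655e+02, -5.30366510e-03,  1.66084827e+02]), 'ft_force': array([-0.34320689,  0.20884732,  0.02012707]), 'moment': array([-0.00541434, -0.00529991,  0.02622043]), 'opening': 0.08513973734669776}
scene 53.89639975306254 319.3021400333094 202.1308875154879 [-0.09731256  0.          0.          0.          0.        ] [[-0.394, 0.755, -0.525, 1.114], [0.919, 0.318, -0.234, 0.219], [-0.01, -0.574, -0.819, 0.908], [0.0, 0.0, 0.0, 1.0]]
side 52.875560259051554 318.83760785252656 192.8644938903423 [-0.0966295  0.         0.         0.         0.       ] [[0.974, -0.113, 0.194, 0.407], [-0.224, -0.527, 0.82, -0.802], [0.009, -0.842, -0.539, 0.587], [0.0, 0.0, 0.0, 1.0]]
wrist 58.12463277218829 326.62908006096234 189.13989965827207 [-0.03799492  0.          0.          0.          0.        ] [[0.24, 0.932, 0.271, 0.081], [0.971, -0.23, -0.067, 0.623], [-0.0, 0.279, -0.96, 0.373], [0.0, 0.0, 0.0, 1.0]]
```

View pics/scene0.png

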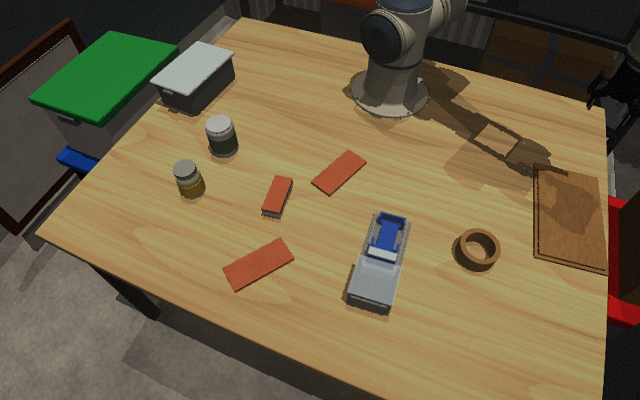

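View pics/side0.png

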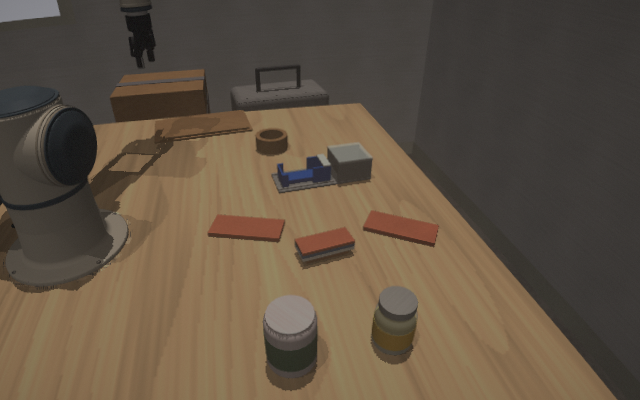

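View pics/wrist0.png

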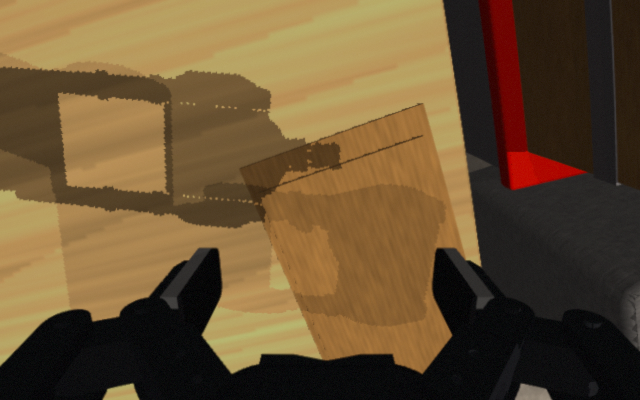

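Run:
```python
from h import *
r=load("0")
a=r["scene"]["frame"][:,:,::-1]; b=r["side"]["frame"][:,:,::-1]
p=cv2.resize(a[165:225,240:320],None,fx=5,fy=5,interpolation=cv2.INTER_CUBIC)
q=cv2.resize(b[220:270,285:365],None,fx=5,fy=5,interpolation=cv2.INTER_CUBIC)
cv2.imwrite("pics/crop1.png",np.vstack([p,q]))
p=cv2.resize(a[205:315,340:420],None,fx=5,fy=5,interpolation=cv2.INTER_CUBIC)
q=cv2.resize(b[140:195,265:375],None,fx=3.6,fy=3.6,interpolation=cv2.INTER_CUBIC)
w=np.zeros((550,800,3),np.uint8);w[:,:400]=p;w[:q.shape[0],400:400+q.shape[1]]=q
cv2.imwrite("pics/crop2.png",w)
for n,z in (("scene",.038),("side",.038)):
    c=r[n]; hsv=cv2.cvtColor(c["frame"],cv2.COLOR_RGB2HSV)
    m=cv2.inRange(hsv,(0,150,60),(11,255,255))
    cs,_=cv2.findContours(m,cv2.RETR_EXTERNAL,cv2.CHAIN_APPROX_NONE)
    for k in cs:
        if cv2.contourArea(k)<150: continue
        P=onz(c,k[:,0,:],z)[:,:2]
        if np.abs(P).max()>1.2: continue
        rc=cv2.minAreaRect((P*1000).astype(np.float32)); print(n,k[:,0].mean(0).round(),rc)
```

```text
scene [257. 265.] ((784.1192016601562, -94.95626068115234), (74.6363525390625, 163.26248168945312), 55.37625503540039)
scene [616. 263.] ((405.0235595703125, 768.5862426757812), (83.19660186767578, 390.88946533203125), 89.846435546875)
scene [277. 194.] ((574.3065795898438, -148.5173797607422), (120.20259857177734, 51.64315414428711), 8.297164916992188)
scene [338. 172.] ((435.59375, -20.263702392578125), (72.13697052001953, 165.6488494873047), 70.8095703125)
scene [354.   2.] ((-463.287109375, -309.9293212890625), (79.24352264404297, 194.2588348388672), 23.217111587524414)
```

View pics/crop1.png

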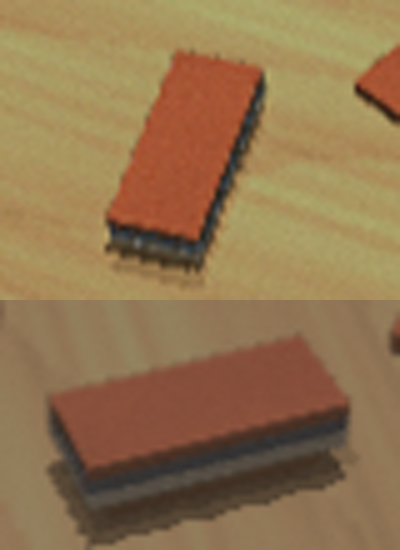

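View pics/crop2.png

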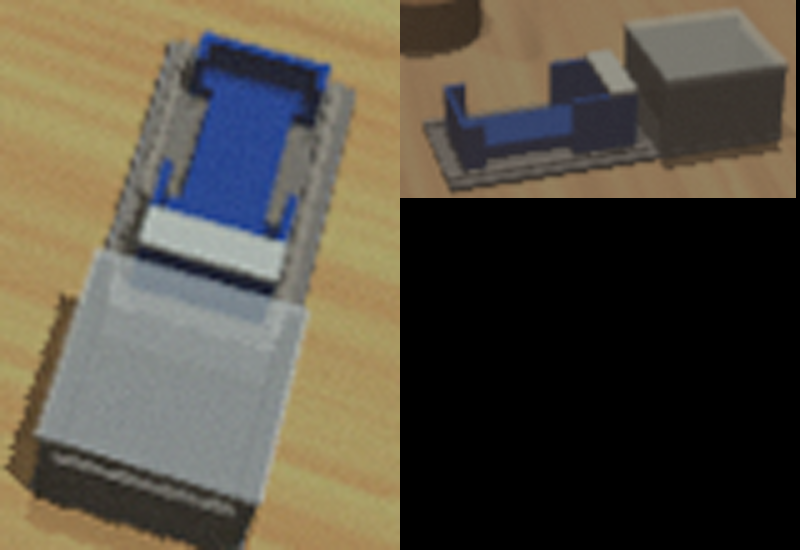

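Run:
```python
from h import *
c=load("0")["scene"]
f=lambda L,z:(onz(c,[(340+x/5-.4,205+y/5-.4) for x,y in L],z)[:,:2]*1000).round(1)
print("near wall top outer",f([(203,35),(331,68)],.044).tolist())
R=f([(97,250),(307,312),(38,435),(260,500)],.070); print("roof",R.tolist())
L=f([(145,208),(287,240)],.056);print("lip",L.tolist())
for a,b in ((R[0],R[2]),(R[1],R[3])):
    d=b-a; print(np.degrees(np.arctan2(d[1],d[0])),np.hypot(*d))
for a,b in ((R[0],R[1]),(R[2],R[3]),(L[0],L[1])):
    d=b-a; print(np.degrees(np.arctan2(d[1],d[0]))-90,np.hypot(*d))
for n,uv,z,h in (("tape",(478,250),.048,0),):
    print(f([( (478-340)*5,(247-205)*5)],.048))
```

```text
near wall top outer [[526.5, 132.9], [520.3, 201.3]]
roof [[681.2, 127.6], [673.8, 229.6], [779.4, 135.2], [770.1, 237.1]]
lip [[643.0, 139.9], [633.0, 209.6]]
4.425474912078862 98.49365461794982
4.453298744393905 96.59161454287847
4.149482747129142 102.26807908629164
5.214707009706416 102.32350658573034
8.164624812026716 70.41370605216004
[[534.6 392.8]]
```

Candidates for the tile stack in the scene picture are the terracotta slabs at (257,265), (338,172) and (277,194). The first two measure about 163×75 and 166×72 mm and are flat singles. Only (277,194) measures 120×52 mm, and the enlarged crop shows terracotta, blue and white layers on an offcut, so that is the pile. The tray's blue floor is at about (385,235), with the lip at (383,250) and the roof beyond it.

```bash
cat >> h.py <<'E'
def shift(target,yaw,cur=None,cyaw=None):
    o=ctrl.get_obs()
    cur=np.array(o["position"] if cur is None else cur); 
    cyaw=o["ee_rot"][2] if cyaw is None else cyaw
    t=np.radians(cyaw); X=np.array([np.cos(t),np.sin(t),0]);Y=np.array([np.sin(t),-np.cos(t),0])
    d=np.array(target)-cur
    print("shift",np.round([d@X,d@Y,-d[2]],4),"turn",round((cyaw-yaw+180)%360-180,2))
E
python3 - <<'E'
from h import *
shift([.5644,-.1499,.18],188.3,[.15,.607,.231],166.089)
E
```

```text
shift [-0.5842 -0.6351  0.051 ] turn -22.21
```

```bash
python3 -m pendant '[[[-0.06,-0.02,0.0],0],[[-0.12,-0.06,0.0],-5],[[-0.17,-0.11,0.01],-10],[[-0.22,-0.16,0.02],-15],[[-0.27,-0.22,0.03],-20],[[-0.32,-0.27,0.04],-22.2],[[-0.36,-0.32,0.05],-22.2],[[-0.40,-0.37,0.05],-22.2]]'
python3 - <<'E'
from h import *
print(ctrl.get_obs()["joints"].round(1))
shift([.5644,-.1499,.18],188.3)
E
```

```text
time: 1.15
position: [0.4257, 0.2, 0.1847]
ee_rot: [-180.0, -0.0, -171.7]
ft_force: [1.5, 0.5, 0.9]
opening: 0.0854
[ 17.9  19.4 101.7  -0.   58.9 -80.4]
shift [-0.0867 -0.3663  0.0047] turn -0.0
```

```bash
python3 -m pendant '[[[-0.02,-0.055,0.005],0],[[-0.04,-0.11,0.005],0],[[-0.055,-0.165,0.005],0],[[-0.065,-0.22,0.005],0],[[-0.075,-0.27,0.005],0],[[-0.08,-0.32,0.005],0],[[-0.085,-0.36,0.005],0],[[-0.085,-0.366,0.005],0]]'
python3 - <<'E'
from h import *
r=snap(["wrist"],"1"); c=r["wrist"]; print(ctrl.get_obs()["position"],ctrl.get_obs()["ee_rot"])
hsv=cv2.cvtColor(c["frame"],cv2.COLOR_RGB2HSV)
m=cv2.inRange(hsv,(0,150,60),(11,255,255)); cs,_=cv2.findContours(m,cv2.RETR_EXTERNAL,cv2.CHAIN_APPROX_NONE)
for k in cs:
    if cv2.contourArea(k)<300: continue
    P=onz(c,k[:,0,:],.038)[:,:2]; print(k[:,0].mean(0).round(),cv2.minAreaRect((P*1000).astype(np.float32)))
E
```

```text
time: 2.15
position: [0.5625, -0.1503, 0.1798]
ee_rot: [-180.0, 0.0, -171.9]
ft_force: [0.7, -0.6, 0.3]
opening: 0.0855
[ 0.5621108  -0.149546    0.17976807] [ 1.79999528e+02 -1.37363728e-02 -1.71815612e+02]
[363. 337.] ((721.1321411132812, -93.0208511352539), (66.44804382324219, 91.87608337402344), 55.38100814819336)
[326. 185.] ((573.5723876953125, -149.21914672851562), (118.96479034423828, 51.523681640625), 8.377429008483887)
[485.  50.] ((444.9427490234375, -48.816558837890625), (66.48605346679688, 104.17942810058594), 70.86865234375)
```

View pics/wrist1.png

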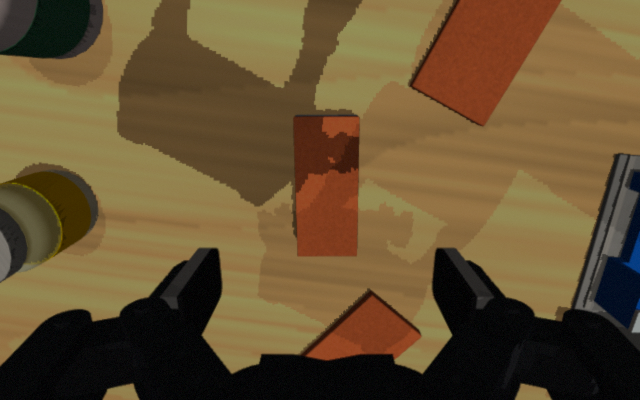

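The pile is at about (326,185) in the wrist view, with its centre at (0.5736,-0.1492) and yaw 8.4°. I'll grasp it 10 mm to the near side of its centre.

Run:
```python
from h import *
shift([.5637,-.1507,.006],188.38)
c=load("1")["wrist"]
```

```text
shift [-0.0014 -0.0014  0.1738] turn -0.2
```

```bash
python3 -m pendant '[[[-0.001,-0.001,0.04],-0.2],[[-0.001,-0.001,0.08],-0.2],[[-0.001,-0.001,0.115],-0.2],[[-0.001,-0.001,0.14],-0.2],[[-0.001,-0.001,0.158],-0.2],[[-0.001,-0.001,0.168],-0.2],[[-0.001,-0.001,0.173],-0.2],[[-0.001,-0.001,0.174],-0.2]]'; python3 -m pendant '[[[0,0,0],0],[[0,0,0],0],[[0,0,0],0],[[0,0,0],0],[[0,0,0],0],[[0,0,0],0],[[0,0,0],0],[[0,0,0],0]]' 0
python3 - <<'E'
from h import *
r=snap(["side","wrist"],"2"); print(ctrl.get_obs()["position"],ctrl.get_obs()["opening"],ctrl.pinch_z)
b=r["side"]["frame"][:,:,::-1]
w=np.zeros((600,640,3),np.uint8);w[:400]=r["wrist"]["frame"][:,:,::-1]
w[400:,:320]=cv2.resize(b[210:280,270:382],(320,200),interpolation=cv2.INTER_CUBIC)
cv2.imwrite("pics/v2.png",w)
E
```

```text
time: 3.2
position: [0.5634, -0.1489, 0.0064]
ee_rot: [-180.0, 0.0, -171.5]
ft_force: [0.4, -0.3, 0.3]
opening: 0.0858
time: 4.2
position: [0.5635, -0.1491, 0.0068]
ee_rot: [-180.0, 0.1, -171.5]
ft_force: [-0.9, -0.5, 7.9]
opening: 0.051
[ 0.56355264 -0.14911983  0.00683913] 0.051349827076637704 -0.0187
```

View pics/v2.png

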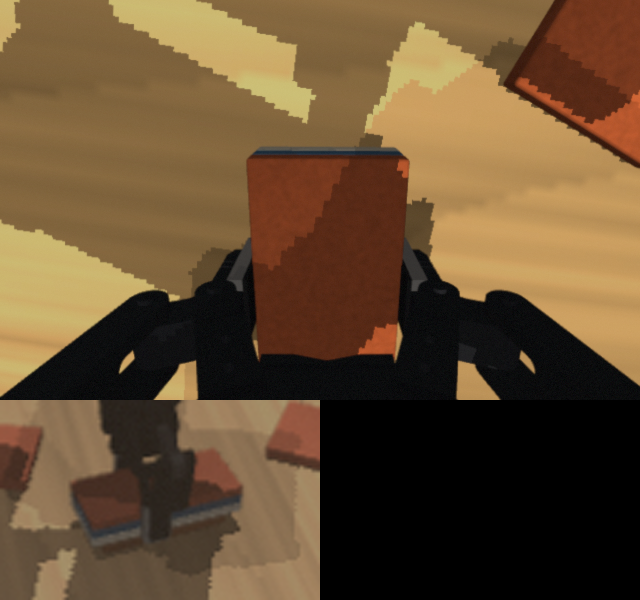

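The grip holds at 51 mm across all three tiles. The wrist view shows the pile squarely between the pads, at about (327,260). Next I lift it and take a tray measurement from the side.

```bash
python3 -m pendant '[[[0,0,-0.01],0],[[0,0,-0.025],0],[[0,0,-0.05],0],[[0,0,-0.08],0],[[-0.01,0.01,-0.11],0],[[-0.02,0.03,-0.14],1],[[-0.03,0.055,-0.16],2],[[-0.04,0.08,-0.17],3]]';  python3 - <<'E'
from h import *
shift([.62,.05,.19],184.5)
E
```

```text
time: 5.3
position: [0.5913, -0.0631, 0.1784]
ee_rot: [-180.0, 0.1, -174.6]
ft_force: [-0.7, 0.3, -3.9]
opening: 0.051
shift [-0.0393  0.1099 -0.0116] turn 0.95
```

```bash
python3 -m pendant '[[[-0.01,0.03,-0.005],0.5],[[-0.02,0.055,-0.01],0.9],[[-0.03,0.075,-0.012],0.9],[[-0.035,0.09,-0.012],0.9],[[-0.039,0.1,-0.012],0.9],[[-0.039,0.107,-0.012],0.9],[[-0.039,0.11,-0.012],0.9],[[-0.039,0.11,-0.012],0.9]]';  python3 - <<'E'
from h import *
r=snap(["wrist","scene"],"3"); print(ctrl.get_obs()["position"],ctrl.get_obs()["ee_rot"])
c=r["scene"]["frame"][:,:,::-1]; cv2.imwrite("pics/s3.png",cv2.resize(c[150:320,270:470],None,fx=3.5,fy=3.5,interpolation=cv2.INTER_CUBIC))
E
```

```text
time: 6.3
position: [0.6191, 0.0492, 0.1881]
ee_rot: [-180.0, -0.0, -175.4]
ft_force: [0.6, -0.8, -3.2]
opening: 0.051
[0.61916    0.04901994 0.18809325] [-1.79994178e+02 -5.36128763e-03 -1.75431703e+02]
```

View pics/wrist3.png

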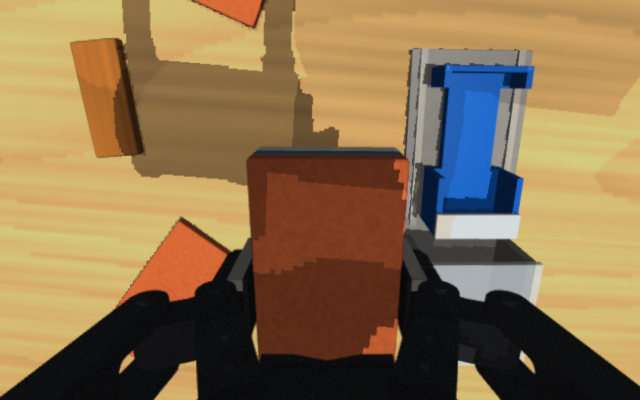

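View pics/s3.png

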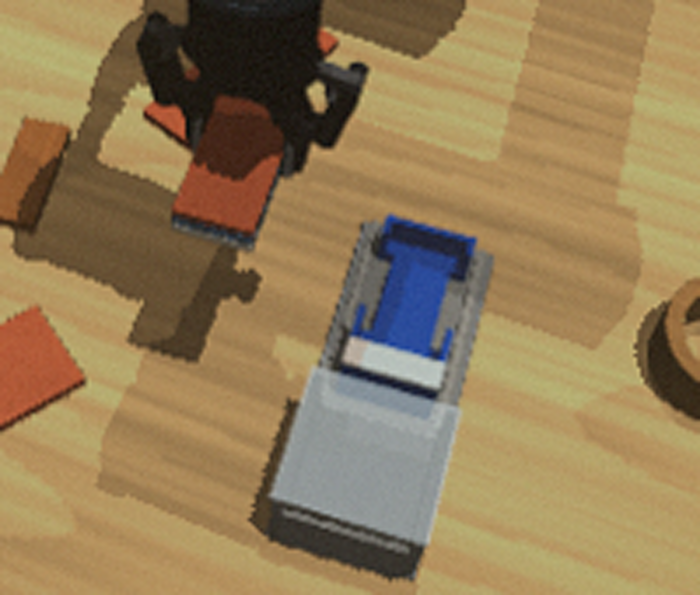

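Run:
```python
from h import *
f=load("3")["wrist"]["frame"][:,:,::-1]
cv2.imwrite("pics/c3.png",cv2.resize(f[45:245,405:545],None,fx=3,fy=3,interpolation=cv2.INTER_CUBIC))
```

```text
(no output)
```

View pics/c3.png

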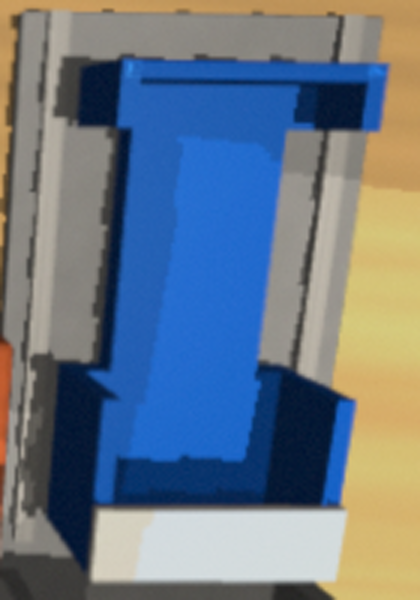

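Run:
```python
from h import *
c=load("3")["wrist"]
f=lambda L,z:onz(c,[(405+x/3-.33,45+y/3-.33) for x,y in L],z)[:,:2]*1000
W=f([(122,61),(388,64)],.044);L=f([(94,508),(347,510),(90,582),(343,582)],.056)
print(W.round(1),L.round(1))
for A in (W,L[:2],L[2:]):
    d=A[1]-A[0]; print(np.hypot(*d),np.degrees(np.arctan2(d[1],d[0]))-90)
wm=W.mean(0);lm=L[:2].mean(0);fm=L[2:].mean(0)
for a,b in((wm,lm),(wm,fm)):
    d=b-a; print(np.hypot(*d),np.degrees(np.arctan2(d[1],d[0])))
print(wm,lm,fm)
# pile far/near edges as held: top z
```

```text
[[525.5 131.9]
 [519.9 200.4]] [[640.9 140. ]
 [636.  209.8]
 [662.6 142.5]
 [657.2 213.7]]
68.74856598182673 4.682365239786165
69.95862712984386 3.9911441700893704
71.3642909878178 4.324727390317491
116.14741819947565 4.328343895416179
137.73486305084876 4.99426150407463
[522.66307707 166.13419372] [638.47923354 174.90007392] [659.875019   178.12483552]
```

Run:
```python
from h import *
c=load("3")["wrist"]
P=onz(c,[(248,157.5),(408,157.5)],.2197)*1000; o=np.array([619.16,49.02,188.1])
t=np.radians(-175.43);X=np.array([np.cos(t),np.sin(t),0]);Y=np.array([np.sin(t),-np.cos(t),0])
print([((p-o)@X,(p-o)@Y) for p in P])
C=np.array([.5912,.1715]);u=np.array([np.cos(np.radians(4.45)),np.sin(np.radians(4.45))])
p=C-.027*u; print(p)
shift([*p,.150],184.45)
```

```text
[(np.float64(49.92125297246709), np.float64(-24.718770053284427)), (np.float64(49.956777369348096), np.float64(25.341818821755314))]
[0.56428139 0.16940509]
shift [0.0451 0.1244 0.0381] turn 0.12
```

```bash
python3 -m pendant '[[[0.015,0.03,0.0],0],[[0.03,0.065,0.01],0.1],[[0.04,0.095,0.02],0.1],[[0.045,0.115,0.04],0.1],[[0.045,0.124,0.065],0.1],[[0.045,0.1245,0.09],0.1],[[0.045,0.1245,0.115],0.1],[[0.045,0.1245,0.130],0.1]]';  python3 - <<'E'
from h import *
r=snap(["wrist","side"],"4"); print(ctrl.get_obs()["position"],ctrl.get_obs()["ee_rot"],ctrl.get_obs()["ft_force"])
w=np.zeros((600,640,3),np.uint8);w[:400]=r["wrist"]["frame"][:,:,::-1]
w[400:,:400]=cv2.resize(r["side"]["frame"][130:200,250:390,::-1],(400,200),interpolation=cv2.INTER_CUBIC)
cv2.imwrite("pics/v4.png",w)
shift([.5643,.1694,.038],184.45)
E
```

```text
time: 7.4
position: [0.5642, 0.1696, 0.0571]
ee_rot: [-180.0, -0.0, -175.5]
ft_force: [0.4, 0.1, -3.3]
opening: 0.0515
[0.56378265 0.16950648 0.05690448] [-1.79982303e+02 -1.22175175e-01 -1.75525911e+02] [-0.6594452  -0.06851091 -3.65492925]
shift [-0.0005 -0.0001  0.0189] turn 0.02
```

View pics/v4.png

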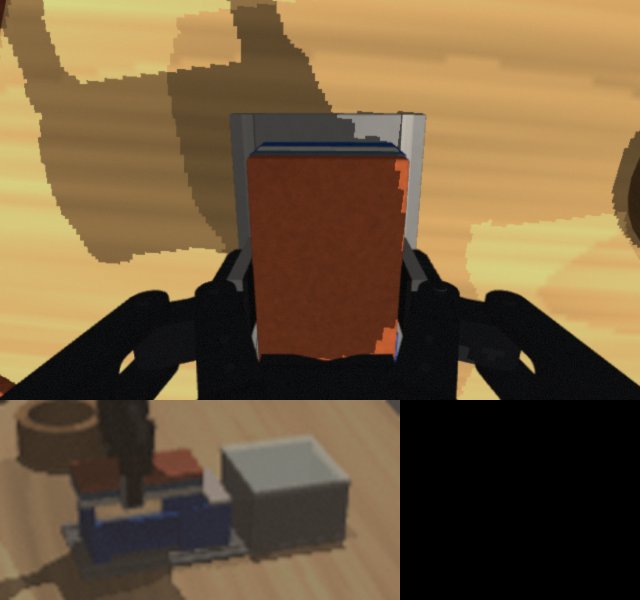

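The view is from above the tray. The pile, at about (328,250), is centred on the base plate, which spans columns 231 to 425. The side crop shows the pile's near end over the near wall and its far end just before the white lip. I'll press the near end down on the near wall so the pile tips in the grip.

```bash
python3 -m pendant '[[[0,0,0.006],0],[[0,0,0.012],0],[[0,0,0.017],0],[[0,0,0.02],0],[[0,0,0.0215],0],[[0,0,0.023],0],[[0,0,0.0245],0],[[0,0,0.0245],0]]';  python3 - <<'E'
from h import *
r=snap(["wrist","side"],"5"); o=ctrl.get_obs(); print(o["position"],o["ee_rot"],o["ft_force"],o["moment"])
w=np.zeros((600,640,3),np.uint8);w[:400]=r["wrist"]["frame"][:,:,::-1]
w[400:,:400]=cv2.resize(r["side"]["frame"][130:200,250:390,::-1],(400,200),interpolation=cv2.INTER_CUBIC)
cv2.imwrite("pics/v5.png",w)
E
```

```text
time: 8.5
position: [0.5652, 0.1701, 0.0345]
ee_rot: [180.0, 0.1, -175.5]
ft_force: [-0.7, -1.0, 9.5]
opening: 0.051
[0.56514144 0.17004025 0.03449787] [ 1.79987296e+02  9.82305590e-02 -1.75514872e+02] [-0.45487514 -0.51740392  8.767761  ] [-0.08047164  0.55773332 -0.08748873]
```

View pics/v5.png

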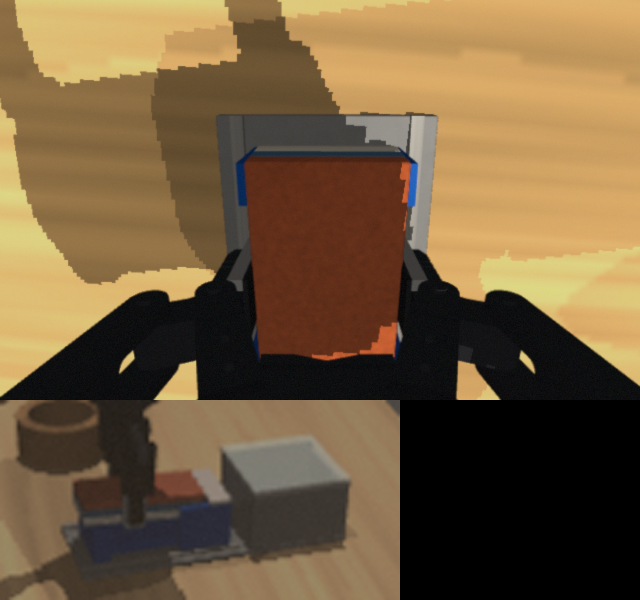

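Contact gives 9 N, and the near edge in the wrist view has widened to columns 245–410, so the pile has begun to tip. I'll keep lowering.

```bash
python3 -m pendant '[[[0,0,0.001],0],[[0,0,0.002],0],[[0,0,0.003],0],[[0,0,0.004],0],[[0,0,0.005],0],[[0,0,0.006],0],[[0,0,0.006],0],[[0,0,0.006],0]]';  python3 - <<'E'
from h import *
r=snap(["wrist","side"],"6"); o=ctrl.get_obs(); print(o["position"],o["ee_rot"],o["ft_force"],o["moment"])
w=np.zeros((600,640,3),np.uint8);w[:400]=r["wrist"]["frame"][:,:,::-1]
w[400:,:400]=cv2.resize(r["side"]["frame"][130:200,250:390,::-1],(400,200),interpolation=cv2.INTER_CUBIC)
cv2.imwrite("pics/v6.png",w)
E
```

```text
time: 9.6
position: [0.5664, 0.1702, 0.029]
ee_rot: [180.0, 0.2, -175.5]
ft_force: [3.6, 0.1, 11.8]
opening: 0.0514
[0.56644407 0.17022614 0.02901157] [ 179.97374315    0.24558873 -175.51996908] [ 4.20889374 -0.46030211 12.55524032] [-0.05714709  0.0455595  -0.11015792]
```

View pics/v6.png

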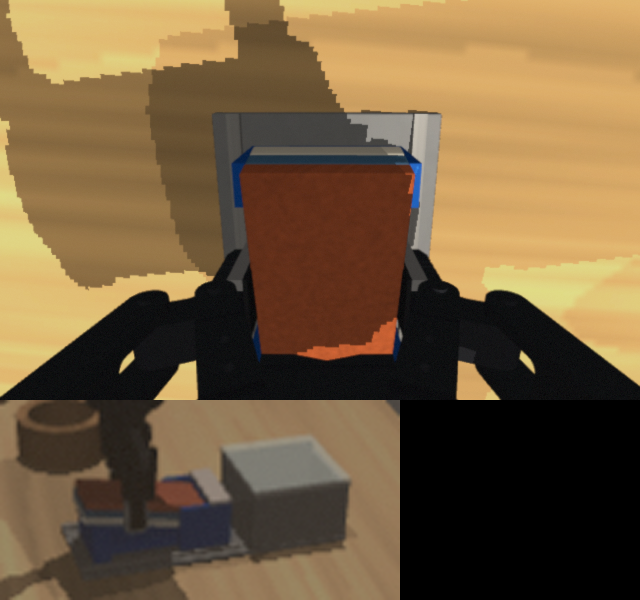

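```bash
python3 -m pendant '[[[0,0,0.001],0],[[0,0,0.0015],0],[[0,0,0.002],0],[[0,0,0.0025],0],[[0,0,0.003],0],[[0,0,0.0035],0],[[0,0,0.004],0],[[0,0,0.004],0]]';  python3 - <<'E'
from h import *
r=snap(["wrist","side"],"7"); o=ctrl.get_obs(); print(o["position"],o["ee_rot"],o["ft_force"],o["moment"])
w=np.zeros((600,640,3),np.uint8);w[:400]=r["wrist"]["frame"][:,:,::-1]
w[400:,:400]=cv2.resize(r["side"]["frame"][130:200,250:390,::-1],(400,200),interpolation=cv2.INTER_CUBIC)
cv2.imwrite("pics/v7.png",w)
E
```

```text
time: 10.7
position: [0.5668, 0.1703, 0.0264]
ee_rot: [180.0, 0.3, -175.5]
ft_force: [-1.6, -1.8, 37.9]
opening: 0.051
[0.56681224 0.17027455 0.02639592] [ 179.96977022    0.32551105 -175.51486295] [-2.40443826 -1.95589973 37.42098473] [-0.32809482  0.90303729 -0.12118804]
```

View pics/v7.png

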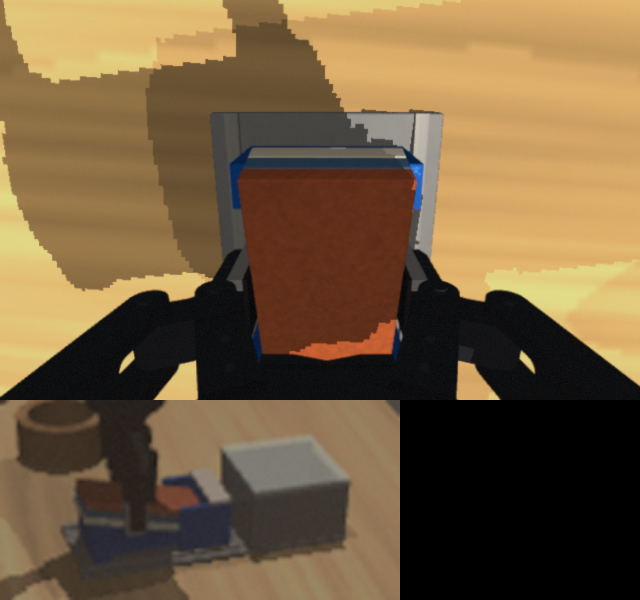

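The force rose to 38 N, so the far end has reached the tray floor with the near end on the wall. The tilt should be about 13–14°. I'll raise a little, which takes the load off, and check.

```bash
python3 -m pendant '[[[0,0,-0.002],0],[[0,0,-0.004],0],[[0,0,-0.0055],0],[[0,0,-0.006],0],[[0,0,-0.006],0],[[0,0,-0.006],0],[[0,0,-0.006],0],[[0,0,-0.006],0]]';  python3 - <<'E'
from h import *
r=snap(["wrist","side"],"8"); o=ctrl.get_obs(); print(o["position"],o["ee_rot"],o["ft_force"],o["moment"])
w=np.zeros((600,800,3),np.uint8)
w[:300,:]=cv2.resize(r["wrist"]["frame"][100:220,160:480,::-1],(800,300),interpolation=cv2.INTER_CUBIC)
w[300:,:600]=cv2.resize(r["side"]["frame"][130:200,250:390,::-1],(600,300),interpolation=cv2.INTER_CUBIC)
cv2.imwrite("pics/v8.png",w)
E
```

```text
time: 11.8
position: [0.5644, 0.1699, 0.0295]
ee_rot: [-180.0, -0.0, -175.5]
ft_force: [0.1, 0.5, -2.8]
opening: 0.0511
[0.56439927 0.16991452 0.02958745] [ 1.79998665e+02 -1.63882103e-03 -1.75514421e+02] [ 0.32500178  0.30803502 -3.66130868] [0.02693848 0.0285832  0.01955397]
```

View pics/v8.png

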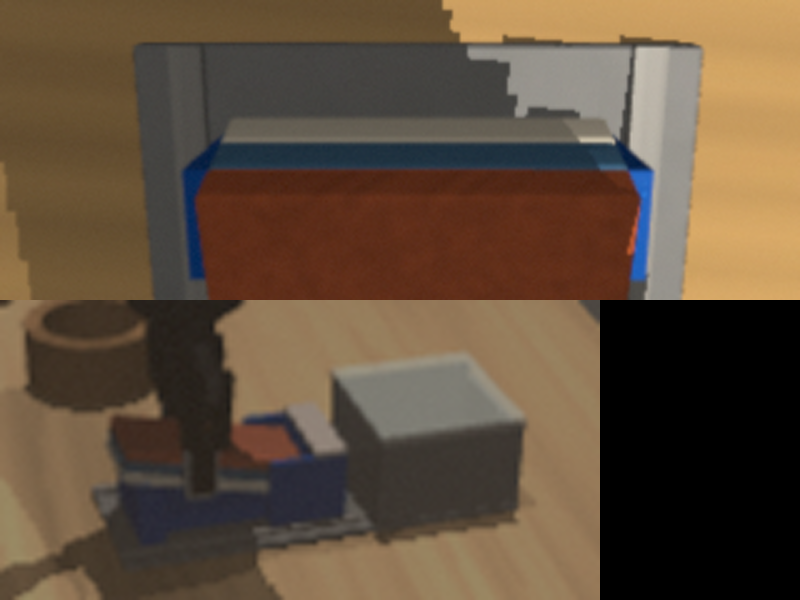

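Run:
```python
from h import *
r=load("8");c=r["wrist"]
g=lambda x,y:(160+x/2.5-.3,100+y/2.5-.3)
W=onz(c,[g(185,170),g(652,170)],.044)*1000; print("wall",W,W.mean(0),np.hypot(*(W[1]-W[0])[:2]))
def edge(c,a,b,w=.052):
    o,v=ray(c,[a,b]); v=v/np.array([np.linalg.norm(q) for q in v])[:,None]
    # equal-height points
    s=w/np.linalg.norm(v[1]/abs(v[1,2])-v[0]/abs(v[0,2])); return o+v[0]/abs(v[0,2])*s, o+v[1]/abs(v[1,2])*s
c0=load("4")["wrist"]
for cc,a,b,p in((c0,(248,157.5),(408,157.5),[.5638,.1695,.0569]),(c,g(196,195),g(638,195),[.5644,.1699,.0296])):
    e=np.mean(edge(cc,a,b),0); print((e-np.array(p))*1000)
```

```text
wall [[524.52383352 132.48949815  44.        ]
 [519.16124205 200.39434304  44.        ]] [521.84253778 166.4419206   44.        ] 68.11626345677554
[-48.46534632  -3.59738034  27.5649483 ]
[-45.31099642  -3.90053196  39.91343233]
```

The pile now hangs free: force is −3.7 N (its weight), tilt about 14°, and the tray has not moved. Next it slides 16.5 mm forward so the far end goes under the lip.

```bash
python3 -m pendant '[[[-0.003,0,0],0],[[-0.006,0,0],0],[[-0.009,0,0],0],[[-0.012,0,0],0],[[-0.0145,0,0],0],[[-0.016,0,0],0],[[-0.0165,0,0],0],[[-0.0165,0,0],0]]';  python3 - <<'E'
from h import *
r=snap(["wrist","side"],"9"); o=ctrl.get_obs(); print(o["position"],o["ee_rot"],o["ft_force"],o["moment"])
w=np.zeros((600,800,3),np.uint8)
w[:300,:]=cv2.resize(r["wrist"]["frame"][100:220,160:480,::-1],(800,300),interpolation=cv2.INTER_CUBIC)
w[300:,:600]=cv2.resize(r["side"]["frame"][130:200,250:390,::-1],(600,300),interpolation=cv2.INTER_CUBIC)
cv2.imwrite("pics/v9.png",w)
E
```

```text
time: 12.9
position: [0.5808, 0.1712, 0.0296]
ee_rot: [-180.0, -0.0, -175.5]
ft_force: [-0.3, -0.4, -3.7]
opening: 0.0513
[0.58077951 0.17120663 0.02958394] [-1.79999443e+02 -4.99114167e-03 -1.75510861e+02] [ 0.13470095 -0.07019931 -3.51723667] [0.00165627 0.0551525  0.01371543]
```

View pics/v9.png

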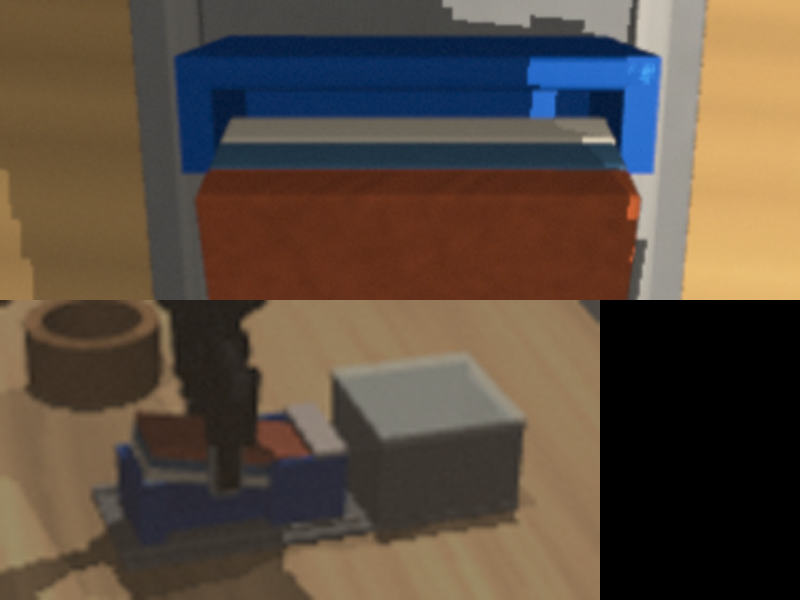

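Run:
```python
from h import *
c=load("9")["wrist"]
g=lambda x,y:(160+x/2.5-.3,100+y/2.5-.3)
W=onz(c,[g(177,56),g(660,56)],.044)*1000;I=onz(c,[g(245,90),g(590,90)],.044)*1000;B=onz(c,[g(226,118),g(612,118)],.050)*1000
print(W,W.mean(0),I.mean(0),B,B.mean(0))
```

```text
[[524.53772757 132.49292135  44.        ]
 [519.17224967 200.3654169   44.        ]] [521.85498862 166.42916912  44.        ] [526.67016964 166.66588789  44.        ] [[531.72804403 140.79950237  50.        ]
 [527.57091443 193.40966269  50.        ]] [529.64947923 167.10458253  50.        ]
```

The near edge is about 3.0 mm inside the near wall, nothing is touching, and the yaw matches to within 0.1°. Now I lower the near end.

```bash
python3 -m pendant '[[[0,0,0.0015],0],[[0,0,0.003],0],[[0,0,0.0045],0],[[0,0,0.006],0],[[0,0,0.0075],0],[[0,0,0.009],0],[[0,0,0.0105],0],[[0,0,0.0115],0]]';  python3 - <<'E'
from h import *
r=snap(["wrist","side"],"10"); o=ctrl.get_obs(); print(o["position"],o["ee_rot"],o["ft_force"],o["moment"])
w=np.zeros((600,800,3),np.uint8)
w[:300,:]=cv2.resize(r["wrist"]["frame"][100:220,160:480,::-1],(800,300),interpolation=cv2.INTER_CUBIC)
w[300:,:600]=cv2.resize(r["side"]["frame"][130:200,250:390,::-1],(600,300),interpolation=cv2.INTER_CUBIC)
cv2.imwrite("pics/v10.png",w)
E
```

```text
time: 14.0
position: [0.5809, 0.1712, 0.0185]
ee_rot: [180.0, 0.0, -175.5]
ft_force: [-4.2, -1.3, 8.2]
opening: 0.0515
[0.58093441 0.17120624 0.01848654] [ 1.79999468e+02  2.63702699e-02 -1.75510213e+02] [-4.58975992 -1.19879485  7.62100158] [-0.10978587  0.10078967 -0.0007347 ]
```

View pics/v10.png

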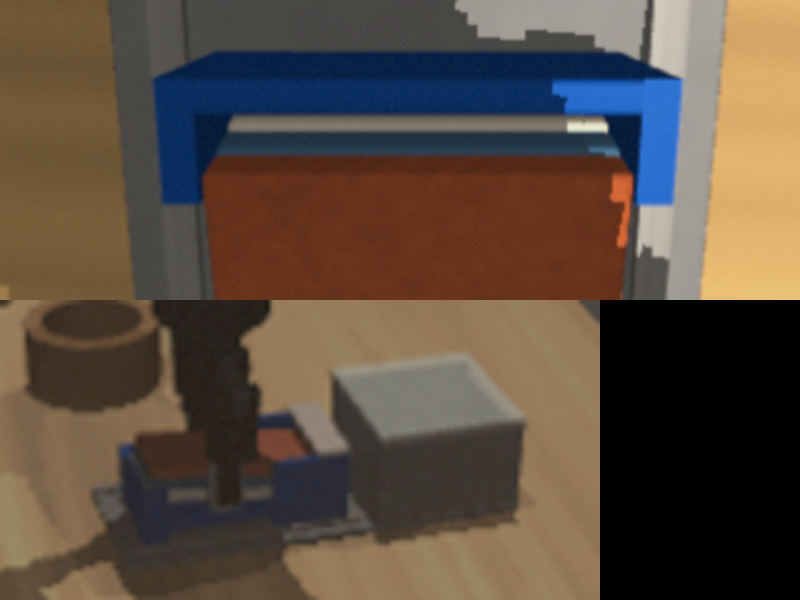

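Run:
```python
from h import *
c=load("10")["wrist"]
g=lambda x,y:(160+x/2.5-.3,100+y/2.5-.3)
W=onz(c,[g(156,80),g(682,80)],.044)*1000;I=onz(c,[g(245,113),g(560,113)],.044)*1000;B=onz(c,[g(212,168),g(628,168)],.0562)*1000
print(W,W.mean(0),I.mean(0),B,B.mean(0))
```

```text
[[526.64683788 132.65046313  44.        ]
 [521.26901468 200.66772056  44.        ]] [523.95792628 166.65909184  44.        ] [528.45510911 164.84357244  44.        ] [[534.81973345 142.74362018  56.2       ]
 [530.91472242 192.17086219  56.2       ]] [532.86722794 167.45724119  56.2       ]
```

Friction has dragged the tray 2.1 mm inward, and the near edge still clears the near wall by about 1 mm. I'll unload the far end, shift the pile 2 mm forward to recentre it, then continue down.

```bash
python3 -m pendant '[[[0,0,-0.0015],0],[[0,0,-0.003],0],[[-0.001,0,-0.003],0],[[-0.002,0,-0.003],0],[[-0.002,0,-0.001],0],[[-0.002,0,0.0015],0],[[-0.002,0,0.0035],0],[[-0.002,0,0.0055],0]]';  python3 - <<'E'
from h import *
r=snap(["wrist","side"],"11"); o=ctrl.get_obs(); print(o["position"],o["ee_rot"],o["ft_force"],o["moment"])
w=np.zeros((600,800,3),np.uint8)
w[:300,:]=cv2.resize(r["wrist"]["frame"][100:220,160:480,::-1],(800,300),interpolation=cv2.INTER_CUBIC)
w[300:,:600]=cv2.resize(r["side"]["frame"][130:200,250:390,::-1],(600,300),interpolation=cv2.INTER_CUBIC)
cv2.imwrite("pics/v11.png",w)
E
```

```text
time: 15.1
position: [0.5827, 0.1713, 0.0129]
ee_rot: [180.0, 0.0, -175.5]
ft_force: [-5.6, -1.1, 7.0]
opening: 0.0511
[0.58271033 0.17135308 0.0127492 ] [-1.79999473e+02 -7.14550228e-04 -1.75510226e+02] [-4.62027755 -1.55201147  6.52040652] [-0.10034424  0.06679543 -0.02960471]
```

View pics/v11.png

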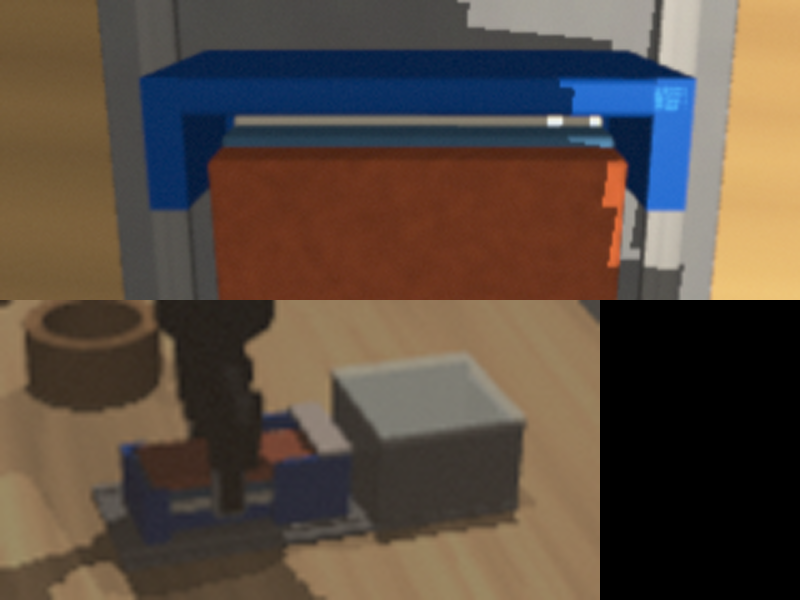

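```bash
python3 -m pendant '[[[0,0,0.0005],0],[[0,0,0.001],0],[[0,0,0.0015],0],[[0,0,0.002],0],[[0,0,0.002],0],[[0,0,0.002],0],[[0,0,0.002],0],[[0,0,0.002],0]]'; python3 -m pendant '[[[0,0,0],0],[[0,0,0],0],[[0,0,0],0],[[0,0,0],0],[[0,0,0],0],[[0,0,-0.002],0],[[0,0,-0.005],0],[[0,0,-0.01],0]]' 0.85;  python3 - <<'E'
from h import *
r=snap(["wrist","side"],"12"); o=ctrl.get_obs(); print(o["position"],o["opening"],o["ft_force"],o["moment"])
w=np.zeros((600,640,3),np.uint8);w[:400]=r["wrist"]["frame"][:,:,::-1]
w[400:,:400]=cv2.resize(r["side"]["frame"][130:200,250:390,::-1],(400,200),interpolation=cv2.INTER_CUBIC)
cv2.imwrite("pics/v12.png",w)
E
```

```text
time: 16.2
position: [0.5827, 0.1714, 0.0109]
ee_rot: [-180.0, -0.0, -175.5]
ft_force: [-4.1, -1.7, 6.8]
opening: 0.0512
time: 17.2
position: [0.5828, 0.1714, 0.0208]
ee_rot: [-180.0, -0.0, -175.5]
ft_force: [-0.3, -0.4, 1.1]
opening: 0.0731
[0.58319876 0.17143724 0.02127918] 0.07251802511043189 [ 0.51343421 -1.27634076 -0.88819133] [-0.05844563 -0.03500968  0.00202088]
```

View pics/v12.png

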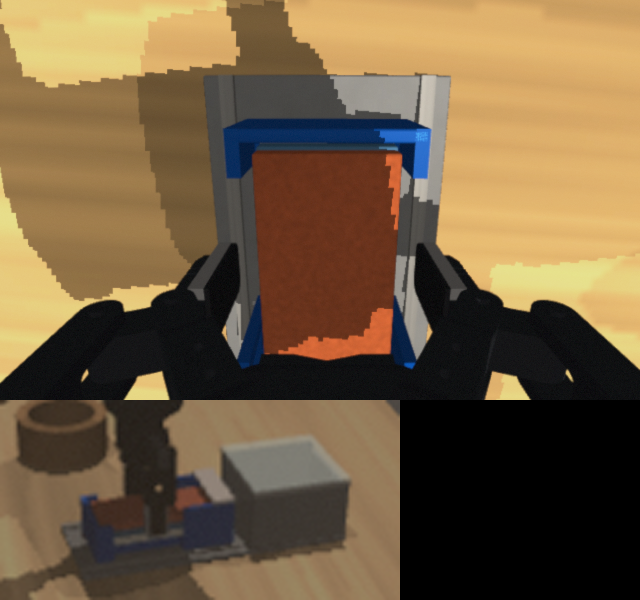

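The pile is released and lies at about (327,250) between the blue walls. I'll go straight up and look.

```bash
python3 -m pendant '[[[0,0,-0.015],0],[[0,0,-0.04],0],[[0,0,-0.07],0],[[0.01,0,-0.1],0],[[0.03,0,-0.13],0],[[0.06,0,-0.15],0],[[0.085,0,-0.16],0],[[0.1,0,-0.16],0]]';  python3 - <<'E'
from h import *
r=snap(["wrist","side","scene"],"13"); o=ctrl.get_obs(); print(o["position"],o["ee_rot"],o["opening"],o["ft_force"])
w=np.zeros((600,800,3),np.uint8);w[:400,:640]=r["wrist"]["frame"][:,:,::-1]
w[400:,:400]=cv2.resize(r["side"]["frame"][130:200,250:390,::-1],(400,200),interpolation=cv2.INTER_CUBIC)
w[400:,400:]=cv2.resize(r["scene"]["frame"][205:275,330:470,::-1],(400,200),interpolation=cv2.INTER_CUBIC)
cv2.imwrite("pics/v13.png",w)
E
```

```text
time: 18.3
position: [0.4825, 0.1635, 0.1819]
ee_rot: [180.0, 0.1, -175.5]
ft_force: [1.4, -0.7, -0.1]
opening: 0.0725
[0.48307935 0.16354857 0.18065728] [-1.79999756e+02  3.93810956e-03 -1.75504158e+02] 0.0726215383979655 [ 0.26578014 -0.09849078 -0.74400106]
```

View pics/v13.png

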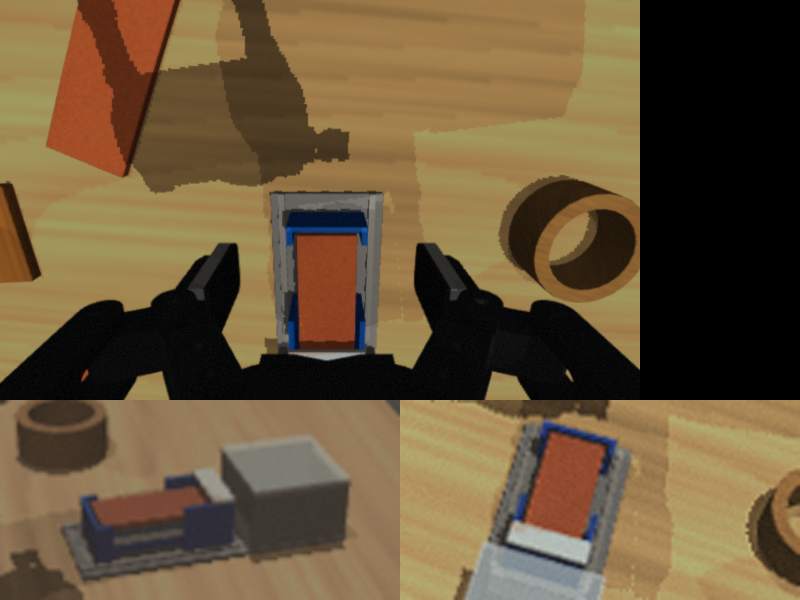

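Run:
```python
from h import *
r=load("13");c=r["wrist"]
W=onz(c,[(286.5,229),(367,229)],.044)*1000;print(W,W.mean(0))
w=np.vstack([cv2.resize(r["wrist"]["frame"][185:365,260:395,::-1],None,fx=3.3,fy=3.3,interpolation=cv2.INTER_CUBIC)])
s=cv2.resize(r["side"]["frame"][145:195,270:345,::-1],None,fx=4.6,fy=4.6,interpolation=cv2.INTER_CUBIC)
z=np.zeros((w.shape[0],800,3),np.uint8);z[:,:w.shape[1]]=w;z[:s.shape[0],w.shape[1]:w.shape[1]+s.shape[1]]=s[:, :800-w.shape[1]]
cv2.imwrite("pics/c13.png",z)
```

```text
[[529.8976453  133.36604241  44.        ]
 [524.5851341  200.6912365   44.        ]] [527.2413897  167.02863945  44.        ]
```

View pics/c13.png

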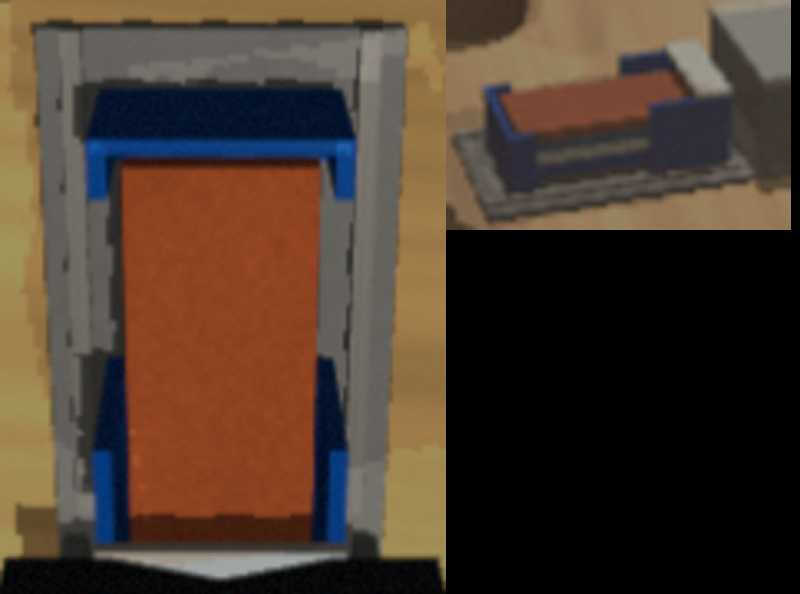

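The pile lies flat in the tray. In the enlarged view the terracotta top reads (120–320, 160–540), with its far end under the lip. Next I shut the fingers, go down behind the near wall and push.

```bash
python3 -m pendant '[[[0,0,0.01],0],[[0,0,0.03],0],[[0,0,0.055],0],[[0,0,0.085],0],[[0,0,0.115],0],[[0,0,0.14],0],[[0,0,0.155],0],[[0,0,0.162],0]]' 0;  python3 - <<'E'
from h import *
u=np.array([np.cos(np.radians(4.5)),np.sin(np.radians(4.5))])
home=np.array([677.5,178.6])-44*u; print("front home",home, "from front now", (home-[527,167])@u)
shift([*( (home-15*u)/1000),.018],184.5)
E
```

```text
time: 19.45
position: [0.4831, 0.1634, 0.0175]
ee_rot: [-180.0, -0.1, -175.5]
ft_force: [-0.7, -0.8, -0.2]
opening: 0.0001
front home [633.63563732 175.14779979] from front now 106.9461842372787
shift [-1.36e-01 -1.00e-04 -5.00e-04] turn -0.02
```

```bash
python3 -m pendant '[[[-0.01,0,0],0],[[-0.02,0,0],0],[[-0.026,0,0],0],[[-0.032,0,0],0],[[-0.039,0,0],0],[[-0.046,0,0],0],[[-0.053,0,0],0],[[-0.06,0,0],0]]'; python3 -m pendant '[[[-0.007,0,0],0],[[-0.014,0,0],0],[[-0.021,0,0],0],[[-0.028,0,0],0],[[-0.035,0,0],0],[[-0.042,0,0],0],[[-0.049,0,0],0],[[-0.056,0,0],0]]'
python3 - <<'E'
from h import *
r=snap(["wrist","side","scene"],"14"); o=ctrl.get_obs(); print(o["position"],o["ft_force"])
w=np.zeros((600,800,3),np.uint8);w[:400,:640]=r["wrist"]["frame"][:,:,::-1]
w[400:,:400]=cv2.resize(r["side"]["frame"][130:200,250:390,::-1],(400,200),interpolation=cv2.INTER_CUBIC)
w[400:,400:]=cv2.resize(r["scene"]["frame"][205:275,330:470,::-1],(400,200),interpolation=cv2.INTER_CUBIC)
cv2.imwrite("pics/v14.png",w)
E
```

```text
time: 20.45
position: [0.5423, 0.1681, 0.0186]
ee_rot: [-180.0, -0.1, -175.5]
ft_force: [-5.3, -0.6, 4.9]
opening: 0.0
time: 21.45
position: [0.5982, 0.1724, 0.0186]
ee_rot: [-180.0, -0.1, -175.5]
ft_force: [-5.4, -2.1, 3.4]
opening: -0.0003
[0.59903448 0.17259091 0.01858186] [ 0.2402031   0.55867548 -0.32643991]
```

View pics/v14.png

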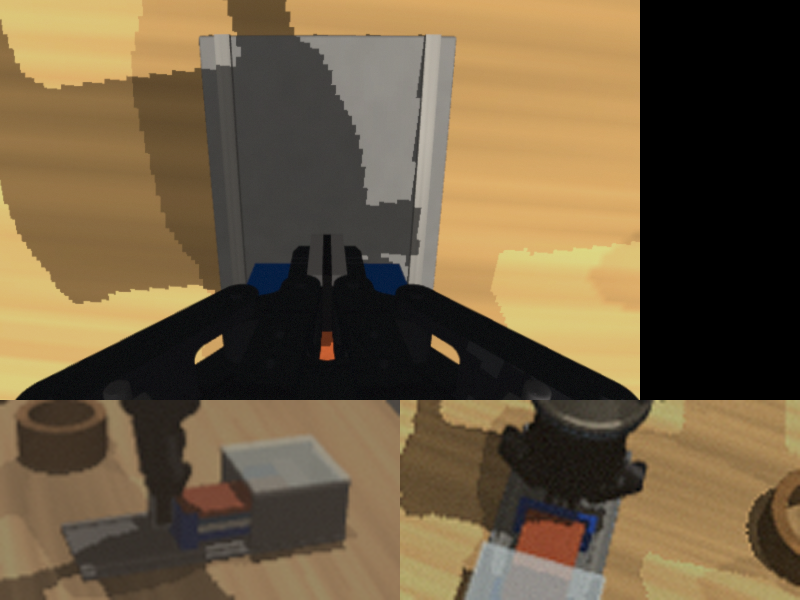

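```bash
python3 -m pendant '[[[-0.004,0,0],0],[[-0.008,0,0],0],[[-0.011,0,0],0],[[-0.013,0,0],0],[[-0.015,0,0],0],[[-0.0165,0,0],0],[[-0.018,0,0],0],[[-0.018,0,0],0]]'
```

```text
time: 22.6
position: [0.6166, 0.174, 0.0185]
ee_rot: [-180.0, -0.0, -175.5]
ft_force: [-4.2, -0.7, 0.5]
opening: 0.0001
```

```bash
python3 -m pendant '[[[-0.001,0,0],0],[[-0.002,0,0],0],[[-0.003,0,0],0],[[-0.004,0,0],0],[[-0.005,0,0],0],[[-0.006,0,0],0],[[-0.006,0,0],0],[[-0.006,0,0],0]]'
```

```text
time: 23.6
position: [0.6226, 0.1744, 0.0185]
ee_rot: [-180.0, -0.0, -175.5]
ft_force: [-4.3, -0.0, 0.7]
opening: 0.0001
```

```bash
python3 -m pendant '[[[-0.0005,0,0],0],[[-0.001,0,0],0],[[-0.0015,0,0],0],[[-0.002,0,0],0],[[-0.0025,0,0],0],[[-0.003,0,0],0],[[-0.003,0,0],0],[[-0.003,0,0],0]]'
python3 - <<'E'
from h import *
r=snap(["wrist","side","scene"],"15"); o=ctrl.get_obs(); print(o["position"],o["ft_force"])
w=np.zeros((600,800,3),np.uint8);w[:400,:640]=r["wrist"]["frame"][:,:,::-1]
w[400:,:400]=cv2.resize(r["side"]["frame"][130:200,250:390,::-1],(400,200),interpolation=cv2.INTER_CUBIC)
w[400:,400:]=cv2.resize(r["scene"]["frame"][205:275,330:470,::-1],(400,200),interpolation=cv2.INTER_CUBIC)
cv2.imwrite("pics/v15.png",w)
E
```

```text
time: 24.6
position: [0.6228, 0.1744, 0.0185]
ee_rot: [-180.0, -0.3, -175.5]
ft_force: [-21.4, -2.2, 14.9]
opening: 0.0001
[0.6227863  0.17444938 0.01847552] [-20.63476608  -2.55975107  15.02395659]
```

View pics/v15.png

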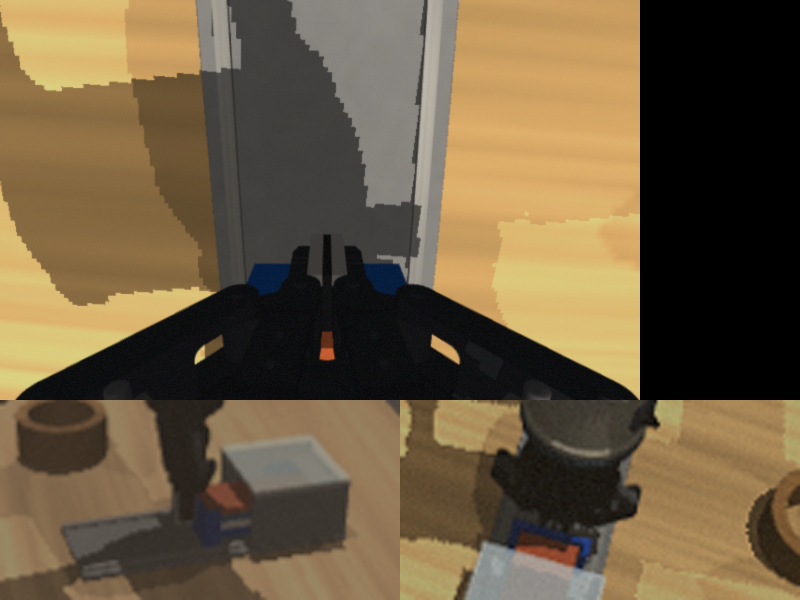

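The force jumped to 21 N with no further motion. The front sits at about 0.622 + 0.011 = 0.634, which matches the predicted home position of 0.6336, so this is the hard stop. I'll back off, rise and check.

```bash
python3 -m pendant '[[[0.005,0,0],0],[[0.015,0,0],0],[[0.03,0,-0.01],0],[[0.05,0,-0.04],0],[[0.08,0,-0.08],0],[[0.11,0,-0.12],0],[[0.14,0,-0.16],0],[[0.16,0,-0.19],0]]'
python3 - <<'E'
from h import *
r=snap(["wrist","side","scene"],"16"); o=ctrl.get_obs(); print(o["position"],o["ft_force"])
w=np.zeros((600,800,3),np.uint8);w[:400,:640]=r["wrist"]["frame"][:,:,::-1]
w[400:,:400]=cv2.resize(r["side"]["frame"][130:200,250:390,::-1],(400,200),interpolation=cv2.INTER_CUBIC)
w[400:,400:]=cv2.resize(r["scene"]["frame"][225:315,320:500,::-1],(400,200),interpolation=cv2.INTER_CUBIC)
cv2.imwrite("pics/v16.png",w)
a=load("0")
for n in ("scene","side"):
    d=cv2.absdiff(a[n]["frame"],r[n]["frame"]).max(2)
    for nm,b in {"scene":{"jar/paint":(165,110,245,205),"tape":(450,225,505,275)},"side":{"jar/paint":(255,280,425,380),"tape":(250,125,292,157)}}[n].items():
        print(n,nm,(d[b[1]:b[3],b[0]:b[2]]>40).sum())
E
```

```text
time: 25.75
position: [0.4644, 0.1621, 0.2107]
ee_rot: [180.0, 0.1, -175.5]
ft_force: [0.7, -0.4, 0.6]
opening: 0.0001
[0.46576137 0.16229726 0.2103866 ] [-0.24630043  0.38443979 -0.29228132]
scene jar/paint 0
scene tape 0
side jar/paint 0
side tape 0
```

View pics/v16.png

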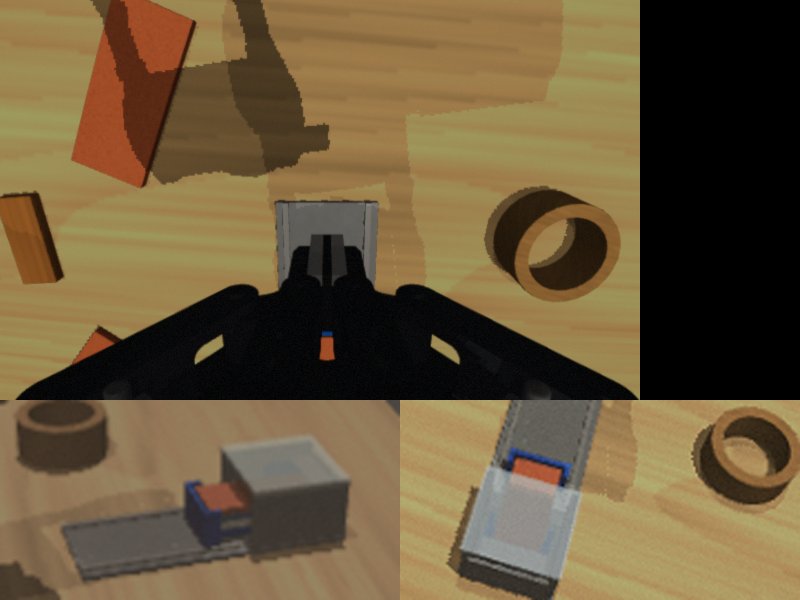

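Run:
```python
from h import *
r=load("16");c=r["scene"]
f=c["frame"][235:310,340:420,::-1]
cv2.imwrite("pics/c16.png",cv2.resize(f,None,fx=7,fy=7,interpolation=cv2.INTER_CUBIC))
```

```text
(no output)
```

View pics/c16.png

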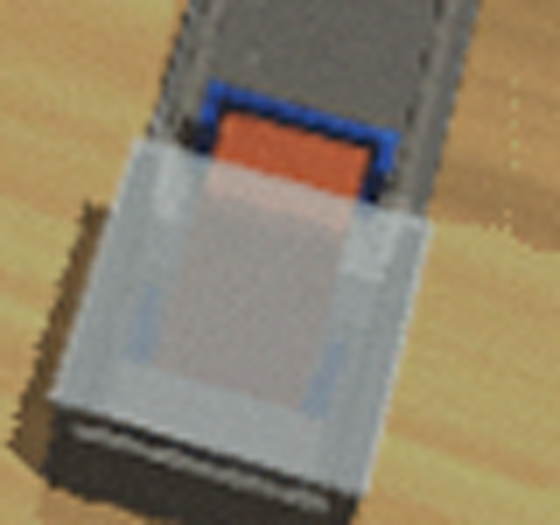

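Run:
```python
from h import *
c=load("16")["scene"]
f=lambda L,z:onz(c,[(340+x/7-.43,235+y/7-.43) for x,y in L],z)[:,:2]*1000
W=f([(209,82),(400,133)],.044).mean(0);R=f([(134,138),(432,222)],.070).mean(0)
u=np.array([np.cos(np.radians(4.5)),np.sin(np.radians(4.5))])
print(W,R,(R-W)@u)
print(ctrl.get_obs()["ft_force"],ctrl.get_obs()["time"])
```

```text
[632.47605936 175.16298116] [676.18098459 178.17296622] 43.806358233013604
[-0.24630043  0.38443979 -0.29228132] 25.9
```

The near wall stands 43.8 mm out from the roof edge, against the stated 44 mm, so the tray is home. The pile lies flat, the bystanders' pixels have not changed and the robot is clear, so I'm handing in.

```bash
python3 -c "
from cell import ctrl
print(ctrl.hand_in())"
```

```text
the job is handed in; nothing more can be done
None
```

The three tiles lie flat as one pile in the blue tray, with the far end under the white lip, and the tray is pushed fully home. I handed the job in at about 26 s of the 54 s; it reports no verdict.

**How:** I picked the 120 × 52 mm pile rather than the two larger terracotta slabs. To tip it in the grip I pressed its near end on the tray's near wall, to about 14°. Then I slid the far end under the lip, lowered the near end, let go and pushed the tray in with shut fingers.

**Last checks:**
- **Tray home:** the push force jumped to 21 N with no more motion. The near wall stands 43.8 mm out from the roof edge, against the 44 mm expected.
- **Pile:** by eye it lay flat after release, and still did in the last pictures after the push.
- **Jar, tape roll and paint can:** no change in their pixels in either fixed camera.
- **Forces:** the highest I read was 38 N at the wrist, while tipping the pile (limit 120 N). The gripper is clear of everything.

**Off plan:** friction from the far end dragged the tray in by about 5 mm while I lowered the pile. I recentred the pile once, and the near edge stayed inside the wall. No check failed or disagreed.

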